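# Turn a microfluidic chip over onto its heater

## Task

A thin glass chip lies valve side down on the front ledge of the heated stage, its near long edge jutting out over the front of the ledge. Using only fingertip pushes, nothing pinched or picked up, push the chip back against the front edge of the black heater plate so that it tips up on its far long edge and goes over on to the heater, valve side up. Then push it gently back over the heater until its long edge lies flush against the stop rail with the chip wholly on the heater, and leave it lying there with the things round the stage undisturbed.

Things in the scene. Friction and masses are not known exactly. Their poses are not given: they have to be found in the camera images.
- stage: Heated chip stage, fixed on the worktop: grey metal base 100 (its x) by 150 (its y) mm, top (the front ledge) at 20 mm height, front face at stage x = -50 mm. Origin: on the worktop under the base's centre; x points from the front ledge (robot side) to the stop rail, z up. Clear worktop lies before it, so fingers can reach down in front of the ledge to below the chip.
- heater_edge (a point): Middle of the top front edge of the black heater plate (stage x = -25 mm, height 25 mm), axes as the stage. The plate is 5 mm thick, 50 mm deep and 117 mm long (along y), so its front is a 5 mm high step behind the 25 mm deep ledge.
- rail_face (a point): Middle of the foot of the stop rail's front face (stage x = +20 mm, height 25 mm, on the heater's top), axes as the stage. The rail is aluminium, 124 mm long along y, 16 mm deep, its top at 33 mm height, two screw heads up to 37 mm.
- chip: Thin clear loose chip, 31 (its x) by 76 (its y) by 4 mm, about 20 g: one face plain glass, four valve patterns on the other. Origin: centre of the glass face; z points out of the valve face (down at the start, up when done), x as the stage's x at the start. It starts on the ledge just short of the heater's step, its near edge 6 to 10 mm out over the front. Pressed on by a finger, its edge clings by friction.
- chip_near (a point): Middle of the chip's long edge nearest the robot at the start (chip x = -15.5 mm, half-way through the thickness): the edge that is tipped up and over, and that ends at the stop rail. Its axes are the chip's.
- chip_far (a point): Middle of the chip's other long edge (chip x = +15.5 mm), next to the heater at the start: the edge that the chip tips on. Its axes are the chip's.
- vial: Glass vial with black cap, 25 mm across, 49 mm high, standing left of the stage. Origin under its centre. To be left alone.
- small_vial: Small glass vial with red cap, 20 mm across, 41 mm high, standing behind the left end of the stage. Origin under its centre. To be left alone.
- dish: Closed clear Petri dish, 60 mm across, 14 mm high, behind the stage. Origin under its centre. To be left alone.
- marker: White marker pen, 135 mm long, 17 mm thick, lying on the worktop to the right of the stage, near the front. Origin under its middle. To be left alone.
Things that resemble listed ones, but are neither listed nor needed, are in the scene too. Of the things like the chip, leave any that is orange, pink or red; of the rest the larger one is meant.

How it is judged:
On the way, in this order (a step that is already met when the one before it is completed fails the run):
1. the chip is tipped up on its far long edge at the heater's front edge (angle between chip's own z axis and vertical between 0.7 and 2.1 rad and height (world z) of chip_far below 0.036 m and height (world z) of chip_near above 0.04 m and x of chip_far in the frame of stage below -0.01 m).
2. the chip has gone over and lies valve side up (angle between chip's own z axis and vertical below 0.3 rad), for 0.1 s.
At the end, for the whole second after the job is handed in: The chip lies flat on the heater, valve side up (within 0.08 rad), wholly on the plate lengthways (centre within 22 mm of the stage's centre line), its long edge within 2.5 mm of the stop rail and parallel to it within 0.06 rad, at rest (angle between chip's own z axis and vertical below 0.08 rad and height (world z) of chip between 0.0235 and 0.0275 m and x of chip_near in the frame of stage between 0.0175 and 0.0215 m and angle between the y axis of chip and the y axis of stage, either way round below 0.06 rad and y of chip in the frame of stage between -0.022 and 0.022 m and linear speed of chip below 0.01 m/s); the robot touches nothing.
It fails at once if the chip is lifted or carried (both long edges more than 15 mm above the heater) (height (world z) of each of chip_near, chip_far above 0.04 m).
It fails at once if the chip is pinched or pressed with more than 25 N (contact force between the fingers and chip above 25 N).
It fails at once if the chip falls off the stage (height (world z) of chip below 0.012 m).
It fails at once if a vial, the Petri dish or the marker pen is disturbed (moved more than 15 mm) (distance of any of vial, small_vial, dish, marker from where it was at the start of the episode above 0.015 m).
It also fails if it takes over 48 s, if anything falls off the work surface, if the arm or the gripper's body presses on something with over 40 N, if the wrist force passes 120 N, or if a joint passes its speed limit or range.

## Robot

A 6-joint arm with a two-finger parallel gripper is mounted at the origin on a cart in front of the work surface, level with it; the furniture and walls round the work are solid. World frame = base frame: x ahead of the robot, y to its left, z up, the work surface at z = 0. Lengths are in m, angles in rad, forces in N, time in s.
With the tool pointing down it reaches from about 0.35 to 0.725 m from the base axis. Payload 6 kg.
Tool frame: the origin (TCP) lies midway between the tips of the shut fingers; the grasp point (between the pads) lies 19 mm behind it; z points along the fingers, x is the direction in which the jaws open and shut, and the axes are right-handed (so a half turn about z gives the same grasp; the last joint's range is limited). The gripper opens to 85 mm and grips with 20 to 120 N. Pads are 22 mm wide; open, the fingers measure 114 mm over their backs; the gripper's body (76 mm by 85 mm) begins 54 mm behind the grasp point. The pads swing forward as they close: fully open they stand 13 mm farther back than shut.
Start: joints at [-0.882, 0.04, 0.085, 0, -1.615, -0.334], TCP at [0.208, -0.563, 0.231] pointing down, gripper open.
Joint ranges: [-2.56, 2.56], [-1.29, 2.01], [-1.08, 1.49], [-3.29, 1.98], [-2.81, -0.18], [-2.99, 2.99]. Speed limits (rad/s): [2.57, 2.57, 3.01, 3.14, 3.14, 3.14].

## Interface

Orientations are given as a 3x3 rotation matrix whose columns are the frame's x, y, z axes.
In Python, from rig import env gives the robot as it stands.
- The arm moves only by the tool send_rows, never from a script. Its argument "plan" is one flat list of numbers, 4 for each row, row after row: the shift along the tool's x, y, z in m, then the turn about the tool's z in degrees. A call has 1 to 10 rows; each row shifts and turns the commanded pose from where the row before left it, along the tool's axes as they then stand; what a row does not reach is not made up. A row lasts 1/10 s, in which the tool goes at most 50 mm and 8.59 degrees, less where a joint would pass 70% of its speed; a pose out of reach is approached as far as the arm can. A call with a gripper value outside its range is refused whole. "fingers" is the opening, from 0 (shut) to 1 (fully open), set as the call begins (left out, the last holds). The fingers move at their own pace and stop on an object; "squeeze" is the grip in N (left out, the last holds). Time passes only in rows, so rows that do not move let the fingers close. It gives the time, the measured TCP pose, the force and the opening at its end, in the units of the state.
- env.read_state(): the state, without advancing time (a new reading comes with each control period).
- env.read_camera(name): name is "side" or "top" or "wrist"; returns a dict with "img" (384x512x3 uint8, blue, green, red), "z_map" (384x512 float32, m along the optical axis (not along the pixel's ray), 0 where there is no reading), "mtx" (3x3 intrinsics, pixels), "origin" and "attitude" of the camera in the world; the wrist camera has in their place "T_tool_cam" (4x4, takes a point from camera to tool coordinates, whose origin is the TCP and whose axes are the tool frame's). Camera axes: x right, y up, looking along -z (the intrinsics and any distortion apply to the point x, -y, -z); pixel columns grow to the right and rows downward; lengths in m; the calibration is good to about 2 mm. A picture is of the moment at which its call begins: read the wrist's pose just before it.
- env.sign_off(): hands the job in, once; it reports no verdict.
Trained networks look in the newest picture that a camera, given by its name, has taken for a name from the list of things; names that differ only in an ending like _2 or _b are one class to them, and where a whole thing is asked for, a point or a joint stands for the part that bears it (a point fixed in the world has none). Each returns a list of dicts, best first, with "conf" (0 to 1); they miss things now and then, are a little off and sometimes report something else, mostly with a low value. They report only what shows in the picture. A call takes as long as a camera call. They do not tell look-alikes from the thing itself.
- env.look_for(query, camera): "xy" ([column, row] in pixels, amid what is visible of it).
- env.silhouettes(query, camera): "region" (384x512 bool, what is visible of it) and "xy" ([column, row] in pixels, amid what is visible of it).
- env.pinpoint(query, camera): "xy" ([column, row] in pixels: a listed point, or the origin of a listed thing).
The state is a dict: "time": time; "q": joint angles; "joint_velocities": joint speeds; "joint_efforts": joint torques, N m; "tool_pos": TCP position; "orientation": TCP orientation; "wrist_force": force on the tool from outside, world axes, zero at the start; "torque": the same for the moment, N m; "finger_gap": finger opening in m.
Only numpy, scipy, OpenCV 4.12 (cv2) and the standard library are available. Lean on these libraries where they do the work, as an engineer would, in place of code of your own. Each camera call takes 0.05 s, during which the arm holds its last target.

## Working session

There is one attempt and no reset: what is moved stays moved. The work goes in short steps, Python scripts to look and compute and a tool call to move; the robot and the scene stay as the last step left them, time stands still between calls to the robot, and variables do not carry over. Pictures are saved under pics/ and viewed, and the job is handed in when it is done.

Besides the shell and the picture viewer there is one more tool, called after ">>>" as name(argument=value, ...) on one line, values as JSON. send_rows: Moves the arm, as the interface text tells. Its arguments: {"type":"object","properties":{"plan":{"type":"array"},"fingers":{"type":"number"},"squeeze":{"type":"number"}},"required":["plan"]}

```bash
ls; mkdir -p pics; python3 - <<'E'
from rig import env
import cv2
s=env.read_state()
print({k:(v if not hasattr(v,'round') else v.round(3)) for k,v in s.items()})
for c in ["side","top"]:
    r=env.read_camera(c); cv2.imwrite(f"pics/{c}0.png",r["img"]); print(c,r["mtx"],r["origin"],r["attitude"],[k for k in r])
    for q in ["stage","chip","heater_edge","rail_face","chip_near","chip_far","vial","small_vial","dish","marker"]:
        print(q,[(d["xy"],round(d["conf"],2)) for d in env.pinpoint(q,c)])
E
```

```text
pics
{'time': 0.0, 'q': array([-0.882,  0.041,  0.084, -0.   , -1.615, -0.334]), 'joint_velocities': array([-0.   ,  0.001,  0.   , -0.001, -0.   ,  0.002]), 'joint_efforts': array([ 1.0000e-03, -3.6821e+01,  3.4741e+01,  6.9320e+00, -5.0000e-03,
        0.0000e+00]), 'tool_pos': array([ 0.208, -0.562,  0.23 ]), 'orientation': array([[-0.347,  0.938, -0.001],
       [ 0.938,  0.347,  0.002],
       [ 0.002, -0.   , -1.   ]]), 'wrist_force': array([ 0.327, -0.319,  0.326]), 'torque': array([-0.048, -0.036,  0.013]), 'finger_gap': 0.0855934898977161}
side [[399.02679809   0.         244.42985764]
 [  0.         399.02679809 194.83824976]
 [  0.           0.           1.        ]] [0.34812054 0.93938843 0.76321902] [[-0.93781165  0.27145504 -0.21638268]
 [-0.34678308 -0.70413709  0.61962283]
 [ 0.01583667  0.65612736  0.75448399]] ['img', 'z_map', 'mtx', 'origin', 'attitude']
stage [([253.8, 203.6], 0.9)]
chip [([263.3, 337.4], 0.96), ([230.9, 281.6], 0.72), ([271.6, 196.4], 0.64), ([318.1, 181.3], 0.53), ([210.1, 157.4], 0.53)]
heater_edge [([266.9, 201.2], 0.74)]
rail_face [([247.2, 1
[... 765 characters left out ...]
z_map', 'mtx', 'origin', 'attitude']
stage [([248.7, 211.9], 0.79)]
chip [([134.0, 258.4], 0.82), ([301.3, 262.1], 0.7), ([166.1, 220.0], 0.65), ([262.4, 224.8], 0.64), ([291.0, 146.9], 0.58)]
heater_edge [([244.9, 201.7], 0.74), ([253.8, 214.6], 0.63)]
rail_face [([243.0, 201.0], 0.97)]
chip_near [([158.6, 219.0], 0.73), ([128.9, 255.4], 0.7), ([261.3, 226.3], 0.56), ([303.7, 265.3], 0.45), ([292.4, 144.6], 0.45)]
chip_far [([135.4, 263.0], 0.94), ([258.5, 216.3], 0.71), ([174.7, 215.7], 0.56), ([306.7, 256.6], 0.48), ([286.8, 152.1], 0.43), ([248.0, 171.8], 0.38)]
vial [([212.8, 228.6], 0.46)]
small_vial [([208.3, 207.8], 0.44)]
dish [([245.8, 169.8], 0.98)]
marker [([353.2, 242.1], 0.68)]
```

View pics/side0.png

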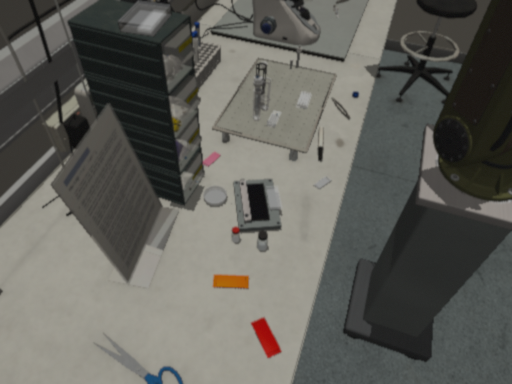

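View pics/top0.png

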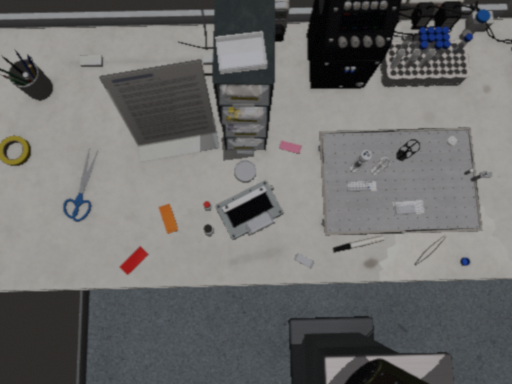

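```bash
python3 - <<'E'
import cv2
a=cv2.imread("pics/top0.png")[150:270,180:380]; cv2.imwrite("pics/topc.png",cv2.resize(a,None,fx=4,fy=4,interpolation=cv2.INTER_CUBIC))
a=cv2.imread("pics/side0.png")[140:260,180:360]; cv2.imwrite("pics/sidec.png",cv2.resize(a,None,fx=4,fy=4,interpolation=cv2.INTER_CUBIC))
E
```

```text
(no output)
```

View pics/topc.png

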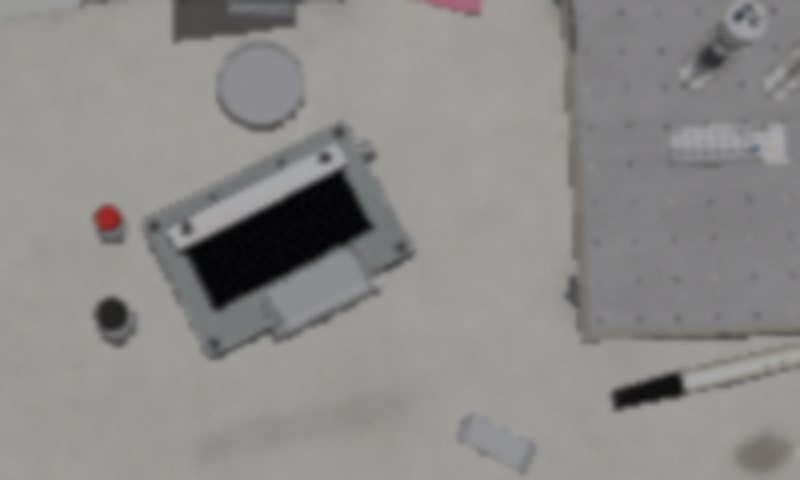

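View pics/sidec.png

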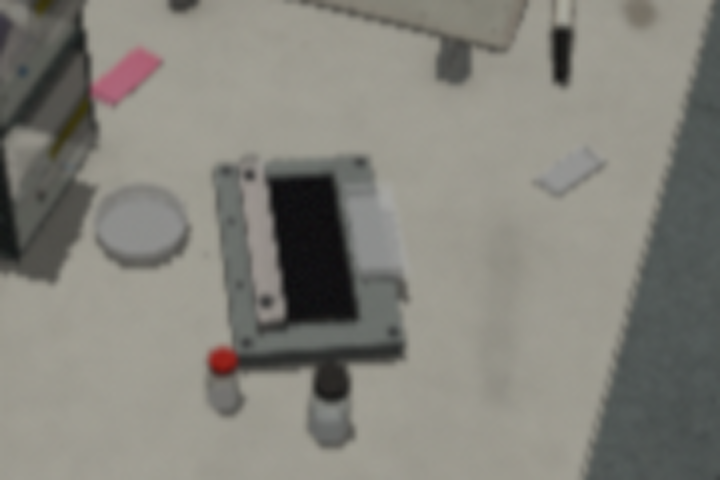

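```bash
cat > h.py <<'E'
import numpy as np, cv2
from rig import env
def ray(r,uv,origin=None,R=None):
    m=r["mtx"]; d=np.array([(uv[0]-m[0,2])/m[0,0],-(uv[1]-m[1,2])/m[1,1],-1.0])
    return d
def pose(r,st=None):
    if "origin" in r: return np.array(r["origin"]),np.array(r["attitude"])
    T=np.array(r["T_tool_cam"]); R=np.array(st["orientation"]); p=np.array(st["tool_pos"])
    return p+R@T[:3,3],R@T[:3,:3]
def onz(r,uv,z,st=None):
    o,R=pose(r,st); d=R@ray(r,uv); t=(z-o[2])/d[2]; return o+t*d
def proj(r,P,st=None):
    o,R=pose(r,st); c=(np.atleast_2d(P)-o)@R; m=r["mtx"]
    return np.c_[m[0,2]+m[0,0]*c[:,0]/-c[:,2], m[1,2]-m[1,1]*c[:,1]/-c[:,2]]
E
python3 - <<'E'
from h import *
r=env.read_camera("top"); 
# base top corners from crop (x/4+180, y/4+150), z=.02
C={"FL":(213,355),"BL":(148,222),"BR":(342,125),"FR":(412,250)}
P={k:onz(r,(v[0]/4+180,v[1]/4+150),.02)[:2] for k,v in C.items()}
print(P); c=sum(P.values())/4; print("c",c)
print([np.degrees(np.arctan2(*(d[::-1]))) for d in (P["BL"]-P["FL"],P["BR"]-P["FR"])], [np.degrees(np.arctan2(*(d[::-1]))) -90for d in (P["BL"]-P["BR"],P["FL"]-P["FR"])])
for n,uv,z in [("chip",(262.4,224.8),.02),("vial",(208.5,229.5),.049),("small",(207,205),.041),("dish",(245.8,170),.0),("other",(303,262),0),("marker",(353,242),0)]: print(n,onz(r,uv,z))
E
```

```text
{'FL': array([0.45019231, 0.38179771]), 'BL': array([0.53763555, 0.42262775]), 'BR': array([0.59916961, 0.2944993 ]), 'FR': array([0.51519433, 0.25148467])}
c [0.52554795 0.33760236]
[np.float64(25.02936967317575), np.float64(27.1228738992313)] [np.float64(25.652781032889592), np.float64(26.510683665614124)]
chip [0.4843923  0.30589454 0.02      ]
vial [0.4724954 0.4425432 0.049    ]
small [0.53620226 0.44665977 0.041     ]
dish [0.63551012 0.34572511 0.        ]
other [0.38733192 0.20280215 0.        ]
marker [0.43586905 0.06976992 0.        ]<stdin>:7: SyntaxWarning: invalid decimal literal
```

```bash
python3 - <<'E'
from h import *
r=env.read_camera("wrist"); print(r["T_tool_cam"].round(4).tolist(), r["mtx"].tolist()); s=env.read_state()
R=np.array(s["orientation"]);p=np.array(s["tool_pos"])
for t in [(.36,-.25,.25),(.42,.0,.25),(.42,.28,.25)]:
    print((R.T@(np.array(t)-p)).round(3)); p=np.array(t)
E
```

```text
[[1.0, -0.001, -0.0002, 0.0001], [-0.001, -0.9504, -0.3109, -0.0796], [0.0001, 0.3109, -0.9504, -0.1421], [0.0, 0.0, 0.0, 1.0]] [[343.05992089870784, 0.0, 254.63201257375695], [0.0, 343.05992089870784, 192.85236229482413], [0.0, 0.0, 1.0]]
[ 0.24   0.251 -0.019]
[0.214 0.143 0.   ]
[0.263 0.097 0.   ]
```

>>> send_rows(plan=[0.03,0.0314,-0.0024,0,0.03,0.0314,-0.0024,0,0.03,0.0314,-0.0024,0,0.03,0.0314,-0.0024,0,0.03,0.0314,-0.0024,0,0.03,0.0314,-0.0024,0,0.03,0.0314,-0.0024,0,0.03,0.0314,-0.0024,0], fingers=0)

```text
time: 2.0
tool_pos: [0.361, -0.2487, 0.2509]
orientation: [[-0.347, 0.938, 0.001], [0.938, 0.347, -0.0], [-0.0, 0.001, -1.0]]
wrist_force: [1.5, -0.2, 1.1]
finger_gap: 0.0001
```

>>> send_rows(plan=[0.0357,0.0238,0,0,0.0357,0.0238,0,0,0.0357,0.0238,0,0,0.0357,0.0238,0,0,0.0357,0.0238,0,0,0.0357,0.0238,0,0])

```text
time: 2.6
tool_pos: [0.4201, 0.002, 0.251]
orientation: [[-0.348, 0.938, 0.001], [0.938, 0.348, 0.001], [0.0, 0.001, -1.0]]
wrist_force: [-0.2, 0.1, -0.8]
finger_gap: -0.0002
```

>>> send_rows(plan=[0.0438,0.0162,0,0,0.0438,0.0162,0,0,0.0438,0.0162,0,0,0.0438,0.0162,0,-2,0.0438,0.0162,0,-2,0.0438,0.0162,0,-1.7,0,0,0,0,0,0,0,0])

```text
time: 3.4
tool_pos: [0.4148, 0.281, 0.2501]
orientation: [[-0.44, 0.898, -0.001], [0.898, 0.44, -0.001], [-0.001, -0.001, -1.0]]
wrist_force: [-0.1, -0.5, 0.4]
finger_gap: -0.0001
```

```bash
python3 - <<'E'
from h import *
import pickle
s=env.read_state(); print(s["time"],s["tool_pos"],s["orientation"].round(4),s["wrist_force"],s["finger_gap"],s["q"].round(2))
r=env.read_camera("wrist"); cv2.imwrite("pics/w1.png",r["img"]); pickle.dump((s,r),open("w1.pkl","wb"))
for q in ["stage","chip","heater_edge","rail_face","chip_near","chip_far"]:
  print(q,[(d["xy"],round(d["conf"],2), onz(r,d["xy"],.022,s)[:2].round(4)) for d in env.pinpoint(q,"wrist")])
E
```

```text
3.4 [0.4147514  0.2809681  0.25006331] [[-4.403e-01  8.978e-01 -7.000e-04]
 [ 8.978e-01  4.403e-01 -1.000e-03]
 [-6.000e-04 -1.100e-03 -1.000e+00]] [-0.11320525 -0.48047039  0.3552254 ] -8.472081955160936e-05 [ 1.   -0.22 -0.13 -0.   -1.67 -2.11]
stage []
chip [([199.6, 103.5], 0.95, array([0.389 , 0.2041])), ([409.9, 305.4], 0.84, array([0.4997, 0.5426])), ([325.6, 294.3], 0.69, array([0.5327, 0.4383])), ([252.3, 225.9], 0.68, array([0.4896, 0.3147])), ([124.8, 318.4], 0.64, array([0.6785, 0.2241]))]
heater_edge [([254.6, 245.2], 0.66, array([0.5108, 0.3282]))]
rail_face []
chip_near [([420.1, 303.7], 0.94, array([0.4919, 0.5527])), ([209.7, 99.4], 0.9, array([0.3805, 0.2119])), ([248.5, 214.5], 0.88, array([0.4786, 0.3044])), ([123.9, 322.5], 0.56, array([0.685 , 0.2252]))]
chip_far [([506.3, 255.7], 0.98, array([0.3893, 0.6068])), ([192.1, 108.9], 0.92, array([0.3975, 0.1992])), ([397.0, 304.5], 0.89, array([0.5058, 0.5271])), ([251.6, 238.4], 0.72, array([0.5044, 0.321 ])), ([251.2, 212.6], 0.72, array([0.4751, 0.3062])), ([129.5, 310.3], 0.58, array([0.6641, 0.2253])), ([348.8, 251.0], 0.36, array([0.4678, 0.4331]))]
```

View pics/w1.png

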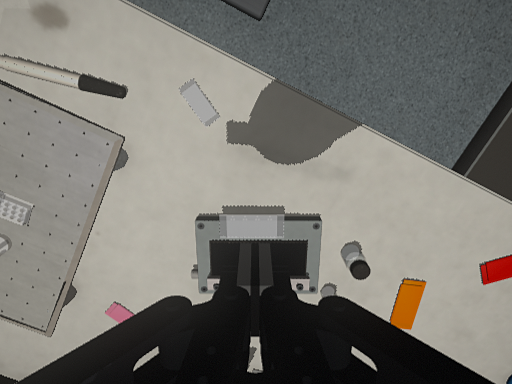

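```bash
python3 - <<'E'
import cv2
a=cv2.imread("pics/w1.png")[195:305,185:335]; cv2.imwrite("pics/w1c.png",cv2.resize(a,None,fx=5,fy=5,interpolation=cv2.INTER_CUBIC))
E
```

```text
(no output)
```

View pics/w1c.png

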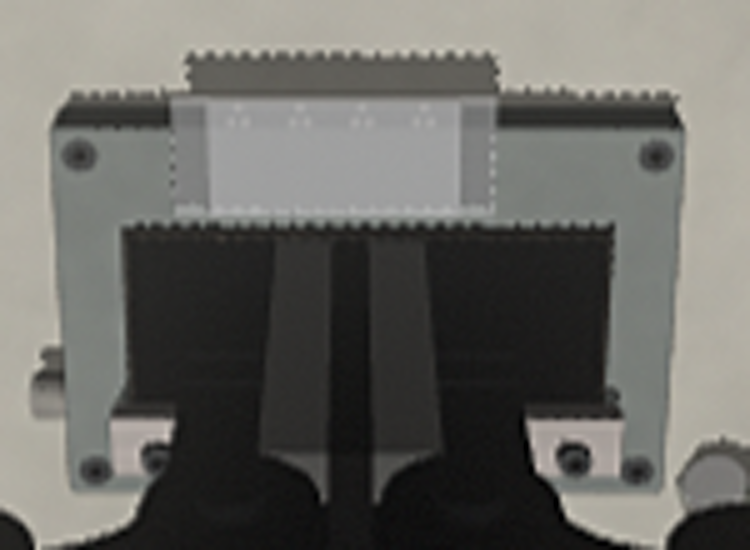

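```bash
python3 - <<'E'
from h import *
import pickle
s,r=pickle.load(open("w1.pkl","rb"))
R=s["orientation"];p=s["tool_pos"]
for n,u,v,z in [("FLb",52,128,.02),("FRb",684,128,.02),("hL",122,228,.025),("hR",613,228,.025),("railL",115,410,.033),("railR",622,412,.033),("cNL",172,97,.024),("cNR",496,97,.024),("cFL",172,213,.024),("cFR",494,213,.024),("BL",72,490,.02),("BR",662,490,.02)]:
    P=onz(r,((u+.5)/5+185-.5,(v+.5)/5+195-.5),z,s); print(n,P.round(4),"tool",(R.T@(P-p)).round(4))
E
```

```text
FLb [0.5135 0.2516 0.02  ] tool [-0.0697  0.076   0.23  ]
FRb [0.4481 0.3845 0.02  ] tool [0.0784 0.0758 0.2299]
hL [0.5274 0.2764 0.025 ] tool [-0.0536  0.0993  0.225 ]
hR [0.4762 0.3803 0.025 ] tool [0.0622 0.0992 0.2249]
railL [0.568  0.2936 0.033 ] tool [-0.056   0.1434  0.2169]
railR [0.5149 0.4027 0.033 ] tool [0.0654 0.1438 0.2169]
cNL [0.4923 0.2733 0.024 ] tool [-0.0409  0.0665  0.226 ]
cNR [0.4594 0.3403 0.024 ] tool [0.0338 0.0665 0.226 ]
cFL [0.5191 0.2854 0.024 ] tool [-0.0418  0.0959  0.226 ]
cFR [0.4856 0.3536 0.024 ] tool [0.0341 0.0958 0.2259]
BL [0.6021 0.2949 0.02  ] tool [-0.0699  0.1746  0.2299]
BR [0.5364 0.4284 0.02  ] tool [0.0789 0.1743 0.2298]
```

>>> send_rows(plan=[-0.0007,0.006,0.045,0,-0.0007,0.006,0.045,0,-0.0007,0.006,0.045,0,-0.0007,0.006,0.045,0,-0.0007,0.006,0.04,0,0,0,0.018,0,0,0.006,0,0,0,0.006,0,0,0,0,0,0,0,0,0,0], fingers=0)

```text
time: 4.75
tool_pos: [0.4552, 0.2963, 0.0143]
orientation: [[-0.439, 0.899, 0.002], [0.899, 0.439, 0.002], [0.001, 0.003, -1.0]]
wrist_force: [0.7, -0.6, 0.7]
finger_gap: 0.0006
```

```bash
cat > look.py <<'E'
import sys
from h import *
n=sys.argv[1]
s=env.read_state(); R=s["orientation"]
print(s["time"],s["tool_pos"].round(4),"Ftool",(R.T@s["wrist_force"]).round(2),R[:2,1].round(4))
out=[]
for c,(x0,y0,x1,y1),k in [("wrist",(185,190,335,305),3),("side",(210,165,310,245),4)]:
    r=env.read_camera(c); out.append(cv2.resize(r["img"][y0:y1,x0:x1],None,fx=k,fy=k,interpolation=cv2.INTER_CUBIC))
H=max(o.shape[0] for o in out); W=sum(o.shape[1] for o in out)
can=np.zeros((H,W,3),np.uint8);x=0
for o in out: can[:o.shape[0],x:x+o.shape[1]]=o; x+=o.shape[1]
if W>800: can=cv2.resize(can,None,fx=800/W,fy=800/W)
cv2.imwrite(f"pics/{n}.png",can)
E
python3 look.py a1
```

```text
4.75 [0.4552 0.2963 0.0143] Ftool [-0.83  0.38 -0.71] [0.8987 0.4386]
```

View pics/a1.png

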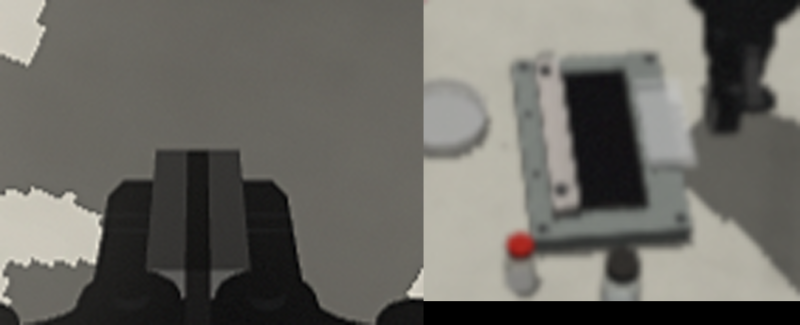

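>>> send_rows(plan=[0,0.004,0,0,0,0.004,0,0,0,0.002,0,0,0,0.002,0,0,0,0.0,0,0])

```text
time: 5.35
tool_pos: [0.4653, 0.3008, 0.0124]
orientation: [[-0.439, 0.899, -0.0], [0.899, 0.439, -0.0], [-0.0, -0.0, -1.0]]
wrist_force: [-0.1, 0.3, -0.7]
finger_gap: -0.0
```

>>> send_rows(plan=[0,0.001,0,0,0,0.001,0,0,0,0.0,0,0])

```text
time: 5.65
tool_pos: [0.4669, 0.3017, 0.0125]
orientation: [[-0.439, 0.899, -0.0], [0.899, 0.439, 0.0], [0.0, -0.0, -1.0]]
wrist_force: [1.4, 1.5, -1.1]
finger_gap: 0.0001
```

```bash
python3 look.py a2
```

```text
5.65 [0.4669 0.3017 0.0125] Ftool [0.76 1.94 1.11] [0.8986 0.4388]
```

View pics/a2.png

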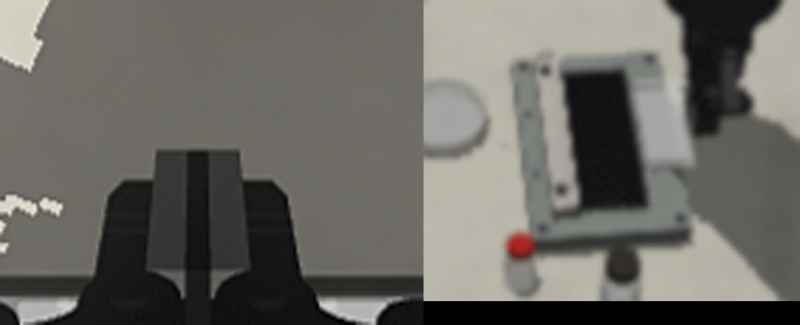

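>>> send_rows(plan=[0,0.001,0,0,0,0.001,0,0,0,0.0,0,0])

```text
time: 6.05
tool_pos: [0.4688, 0.3026, 0.0125]
orientation: [[-0.439, 0.899, -0.0], [0.899, 0.439, 0.0], [0.0, 0.0, -1.0]]
wrist_force: [-0.1, -0.5, -0.2]
finger_gap: -0.0
```

>>> send_rows(plan=[0,0.001,0,0,0,0.0,0,0])

```text
time: 6.25
tool_pos: [0.4694, 0.3029, 0.0124]
orientation: [[-0.439, 0.899, -0.001], [0.899, 0.439, -0.0], [-0.0, -0.001, -1.0]]
wrist_force: [-2.1, -0.9, 0.5]
finger_gap: -0.0002
```

>>> send_rows(plan=[0,0.001,0,0,0,0.0,0,0])

```text
time: 6.45
tool_pos: [0.4695, 0.3029, 0.0124]
orientation: [[-0.439, 0.899, -0.002], [0.899, 0.439, -0.002], [-0.0, -0.003, -1.0]]
wrist_force: [-6.0, -2.1, 4.2]
finger_gap: 0.0002
```

```bash
python3 look.py a3
```

```text
6.45 [0.4695 0.3029 0.0124] Ftool [ 0.79 -6.35 -4.16] [0.8986 0.4388]
```

View pics/a3.png

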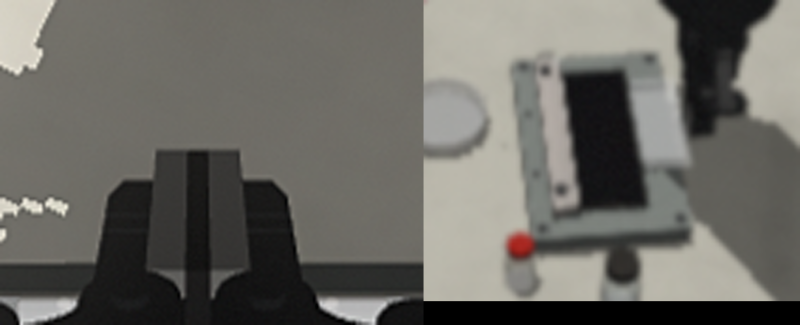

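>>> send_rows(plan=[0,-0.0001,-0.0027,0,0,0,-0.0027,0,0,0.0001,-0.0026,0,0,0.0004,-0.0026,0,0,0,0,0])

```text
time: 7.05
tool_pos: [0.4704, 0.3033, 0.0233]
orientation: [[-0.439, 0.899, -0.001], [0.899, 0.439, -0.001], [-0.0, -0.001, -1.0]]
wrist_force: [-6.0, -1.7, 1.0]
finger_gap: 0.0002
```

```bash
python3 look.py a4
```

```text
7.05 [0.4704 0.3033 0.0233] Ftool [ 1.06 -6.14 -0.95] [0.8986 0.4388]
```

View pics/a4.png

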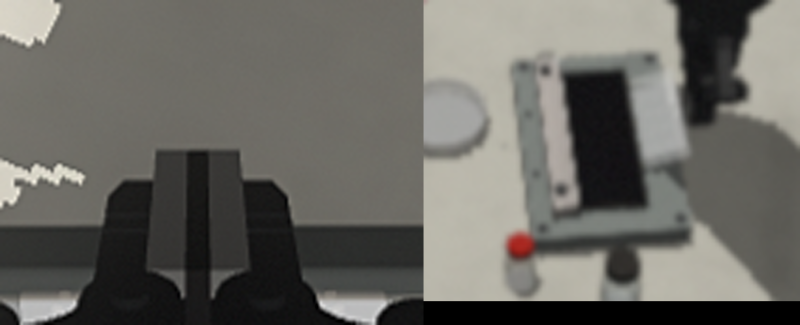

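>>> send_rows(plan=[0,0.0006,-0.0025,0,0,0.0008,-0.0024,0,0,0.0011,-0.0023,0,0,0.0013,-0.0021,0,0,0.0015,-0.002,0,0,0,0,0])

```text
time: 7.75
tool_pos: [0.4765, 0.3065, 0.0353]
orientation: [[-0.439, 0.899, 0.002], [0.899, 0.439, 0.001], [0.001, 0.002, -1.0]]
wrist_force: [-1.2, -0.5, 0.0]
finger_gap: 0.0
```

```bash
python3 look.py a5
```

```text
7.75 [0.4765 0.3065 0.0353] Ftool [ 0.08 -1.25 -0.04] [0.8985 0.4389]
```

View pics/a5.png

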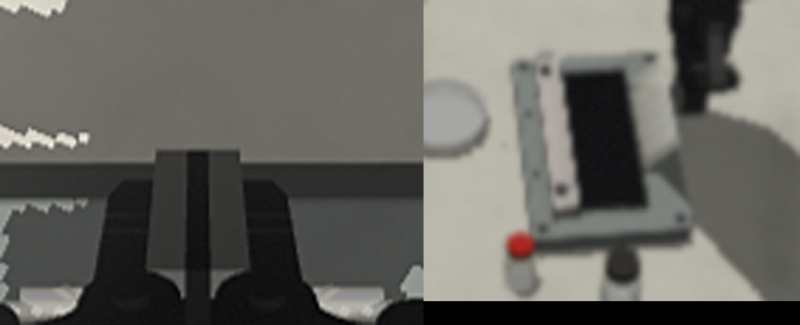

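>>> send_rows(plan=[0,0.0018,-0.0018,0,0,0.0019,-0.0016,0,0,0.0021,-0.0014,0,0,0.0022,-0.0012,0,0,0.0024,-0.001,0,0,0.0025,-0.0008,0,0,0,0,0])

```text
time: 8.55
tool_pos: [0.4876, 0.3118, 0.0423]
orientation: [[-0.439, 0.899, 0.0], [0.899, 0.439, 0.0], [0.0, 0.0, -1.0]]
wrist_force: [0.2, -0.0, -0.1]
finger_gap: -0.0001
```

```bash
python3 look.py a6
```

```text
8.55 [0.4876 0.3118 0.0423] Ftool [-0.14  0.18  0.15] [0.8986 0.4387]
```

View pics/a6.png

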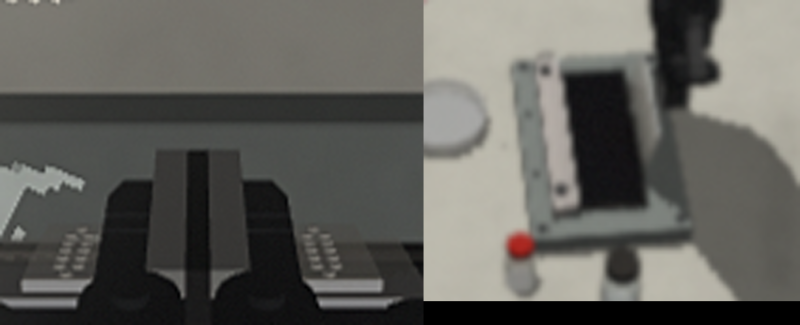

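>>> send_rows(plan=[0,0.0026,-0.0006,0,0,0.0026,-0.0004,0,0,0.0027,-0.0002,0,0,0.0025,0,0,0,0.0025,0,0,0,0,0,0])

```text
time: 9.25
tool_pos: [0.499, 0.3174, 0.0433]
orientation: [[-0.439, 0.899, -0.0], [0.899, 0.439, -0.0], [0.0, -0.0, -1.0]]
wrist_force: [-0.3, 0.3, 0.3]
finger_gap: 0.0
```

```bash
python3 look.py a7
```

```text
9.25 [0.499  0.3174 0.0433] Ftool [ 0.37 -0.13 -0.33] [0.8986 0.4387]
```

View pics/a7.png

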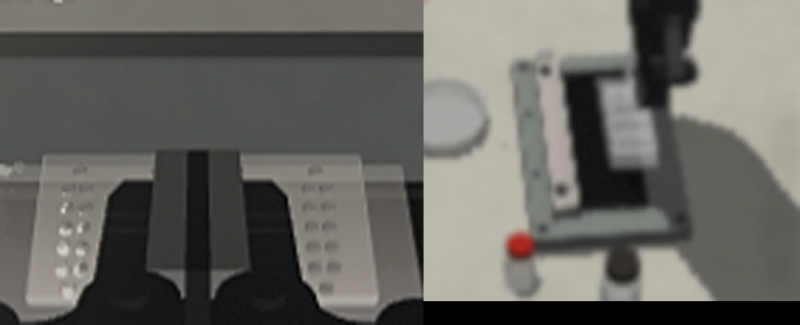

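>>> send_rows(plan=[0,-0.005,-0.04,0,0,-0.025,-0.04,0,0,-0.03,-0.04,0,0,-0.03,-0.03,0,0,0,0,0,0,0,0,0])

```text
time: 9.95
tool_pos: [0.4177, 0.2781, 0.1948]
orientation: [[-0.439, 0.898, 0.002], [0.898, 0.439, 0.003], [0.002, 0.003, -1.0]]
wrist_force: [0.7, 0.2, -1.3]
finger_gap: 0.0002
```

```bash
python3 - <<'E'
from h import *
import pickle
s=env.read_state(); print(s["time"],s["tool_pos"].round(4),s["wrist_force"].round(1))
r=env.read_camera("wrist"); pickle.dump((s,r),open("w2.pkl","wb"))
cv2.imwrite("pics/w2.png",cv2.resize(r["img"][190:320,165:345],None,fx=4,fy=4,interpolation=cv2.INTER_CUBIC))
E
```

```text
9.95 [0.4177 0.2781 0.1948] [ 0.7  0.2 -1.3]
```

View pics/w2.png

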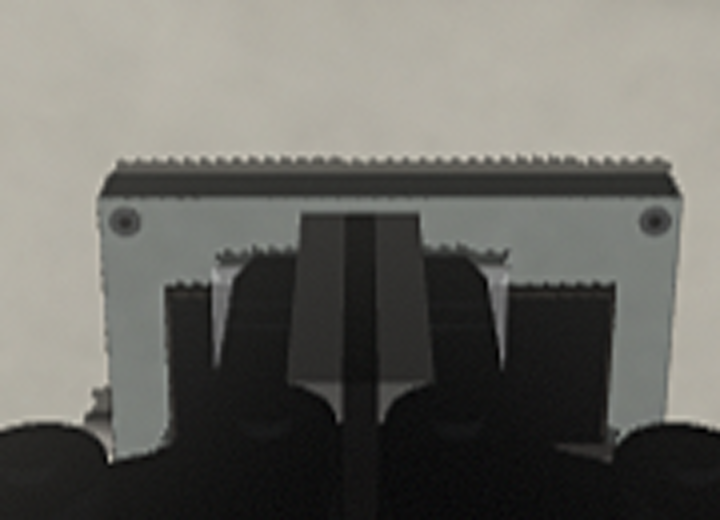

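```bash
python3 - <<'E'
from h import *
import pickle
s,r=pickle.load(open("w2.pkl","rb"))
R=s["orientation"];p=s["tool_pos"]
for n,u,v,z in [("FLb",102,198,.02),("FRb",682,197,.02),("hL",168,289,.025),("hR",615,289,.025),("cL",215,265,.029),("cR",507,265,.029)]:
    P=onz(r,((u+.5)/4+165-.5,(v+.5)/4+190-.5),z,s); print(n,P.round(4),"tool",(R.T@(P-p)).round(4))
E
```

```text
FLb [0.513  0.2522 0.02  ] tool [-0.0654  0.0737  0.1749]
FRb [0.4479 0.3847 0.02  ] tool [0.0821 0.0735 0.1752]
hL [0.5267 0.2772 0.025 ] tool [-0.049  0.097  0.17 ]
hR [0.4763 0.3802 0.025 ] tool [0.0656 0.097  0.1703]
cL [0.5129 0.2847 0.029 ] tool [-0.0362  0.0879  0.166 ]
cR [0.4807 0.3506 0.029 ] tool [0.0372 0.088  0.1662]
```

>>> send_rows(plan=[0,0.01,0.04,0,0,0.02,0.04,0,0,0.02,0.04,0,0,0.015,0.035,0,0,0,0.01,0,0,0,0,0,0,0,0,0,0,0,0,0])

```text
time: 10.8
tool_pos: [0.477, 0.3071, 0.0307]
orientation: [[-0.439, 0.898, 0.002], [0.898, 0.439, 0.002], [0.001, 0.003, -1.0]]
wrist_force: [0.6, -1.0, 0.9]
finger_gap: 0.0003
```

>>> send_rows(plan=[0,0,0.0038,0,0,0,0,0,0,0.004,0,0,0,0.004,0,0,0,0.003,0,0,0,0.003,0,0,0,0,0,0])

```text
time: 11.5
tool_pos: [0.4893, 0.3125, 0.0245]
orientation: [[-0.439, 0.899, -0.0], [0.899, 0.439, -0.0], [-0.0, -0.0, -1.0]]
wrist_force: [-0.5, 0.3, 0.4]
finger_gap: -0.0
```

```bash
python3 look.py b1
```

```text
11.5 [0.4893 0.3125 0.0245] Ftool [ 0.51 -0.32 -0.43] [0.8987 0.4386]
```

View pics/b1.png

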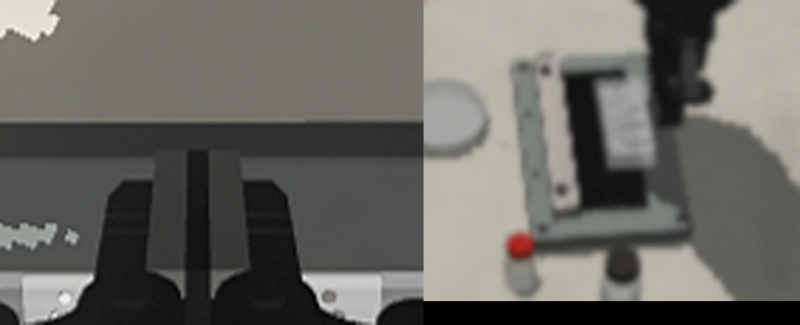

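>>> send_rows(plan=[0,0,-0.0024,0,0,0,0,0,0,0,0,0,0,0,0,0])

```text
time: 12.0
tool_pos: [0.4889, 0.3124, 0.0271]
orientation: [[-0.439, 0.899, -0.0], [0.899, 0.439, 0.0], [0.0, 0.0, -1.0]]
wrist_force: [0.2, 1.0, -0.9]
finger_gap: -0.0
```

>>> send_rows(plan=[0,0.001,0.0004,0,0,0.002,0,0,0,0.002,0,0,0,0.002,0,0,0,0.002,0,0,0,0,0,0])

```text
time: 12.6
tool_pos: [0.4973, 0.3165, 0.0266]
orientation: [[-0.439, 0.899, -0.0], [0.899, 0.439, 0.0], [0.0, -0.0, -1.0]]
wrist_force: [0.6, -0.9, 0.5]
finger_gap: 0.0001
```

```bash
python3 look.py b2
```

```text
12.6 [0.4973 0.3165 0.0266] Ftool [-1.08  0.14 -0.49] [0.8986 0.4387]
```

View pics/b2.png

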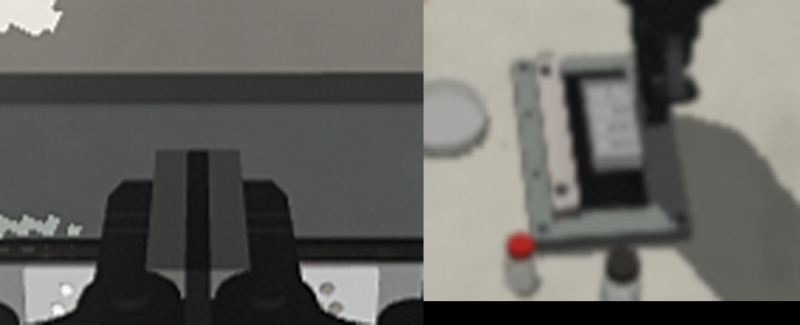

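>>> send_rows(plan=[0,0.002,0,0,0,0.002,0,0,0,0.002,0,0,0,0.002,0,0,0,0.002,0,0,0,0.001,0,0,0,0,0,0])

```text
time: 13.4
tool_pos: [0.507, 0.3213, 0.0266]
orientation: [[-0.439, 0.899, -0.0], [0.899, 0.439, 0.0], [0.0, -0.0, -1.0]]
wrist_force: [-0.2, -0.5, 0.1]
finger_gap: -0.0002
```

>>> send_rows(plan=[0,0.001,0,0,0,0.001,0,0,0,0,0,0])

```text
time: 13.7
tool_pos: [0.5088, 0.3221, 0.0266]
orientation: [[-0.439, 0.899, -0.0], [0.899, 0.439, 0.0], [0.0, 0.0, -1.0]]
wrist_force: [-0.4, -0.2, -1.1]
finger_gap: 0.0004
```

>>> send_rows(plan=[0,0.0007,0,0,0,0,0,0])

```text
time: 13.9
tool_pos: [0.5094, 0.3224, 0.0266]
orientation: [[-0.439, 0.899, -0.0], [0.899, 0.439, 0.0], [0.0, 0.0, -1.0]]
wrist_force: [-0.4, 0.2, -0.3]
finger_gap: 0.0004
```

```bash
python3 look.py b3
```

```text
13.9 [0.5094 0.3224 0.0266] Ftool [ 0.32 -0.3   0.27] [0.8986 0.4388]
```

View pics/b3.png

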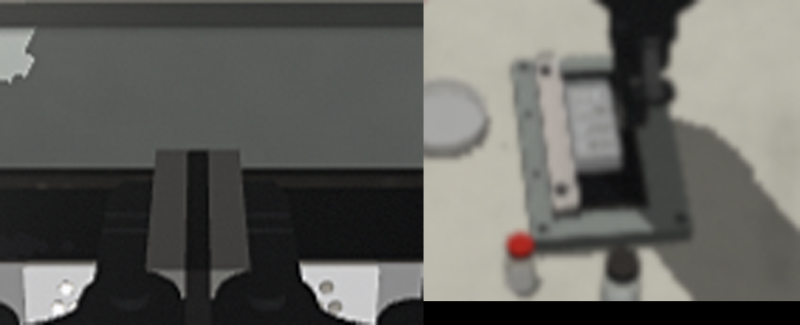

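>>> send_rows(plan=[0,0.0007,0,0,0,0,0,0])

```text
time: 14.2
tool_pos: [0.5099, 0.3227, 0.0266]
orientation: [[-0.439, 0.899, -0.0], [0.899, 0.439, -0.0], [0.0, -0.0, -1.0]]
wrist_force: [-0.7, -0.2, 1.1]
finger_gap: -0.0
```

>>> send_rows(plan=[0,0.0006,0,0,0,0,0,0])

```text
time: 14.4
tool_pos: [0.5101, 0.3227, 0.0265]
orientation: [[-0.439, 0.899, -0.001], [0.899, 0.439, -0.001], [-0.0, -0.001, -1.0]]
wrist_force: [-3.3, -1.2, 2.5]
finger_gap: 0.0002
```

>>> send_rows(plan=[0,0.0004,0,0,0,0,0,0,0,-0.002,0,0,0,-0.005,0,0,0,-0.02,0,0,0,-0.02,-0.02,0,0,-0.03,-0.04,0,0,-0.04,-0.03,0,0,-0.04,-0.03,0,0,0,0,0])

```text
time: 15.4
tool_pos: [0.3696, 0.2548, 0.1541]
orientation: [[-0.44, 0.898, 0.009], [0.898, 0.44, 0.012], [0.007, 0.013, -1.0]]
wrist_force: [0.9, 0.6, 0.8]
finger_gap: 0.0004
```

```bash
python3 - <<'E'
from h import *
import pickle
s=env.read_state(); print(s["time"],s["tool_pos"].round(4),s["wrist_force"].round(1))
for c,(x0,y0,x1,y1) in [("wrist",(165,240,345,375)),("side",(210,165,310,245)),("top",(180,150,300,250))]:
    r=env.read_camera(c); pickle.dump((s,r),open(c+"3.pkl","wb"))
    cv2.imwrite(f"pics/{c}3.png",cv2.resize(r["img"][y0:y1,x0:x1],None,fx=4,fy=4,interpolation=cv2.INTER_CUBIC))
E
```

```text
15.4 [0.3696 0.2548 0.1541] [0.9 0.6 0.8]
```

View pics/wrist3.png

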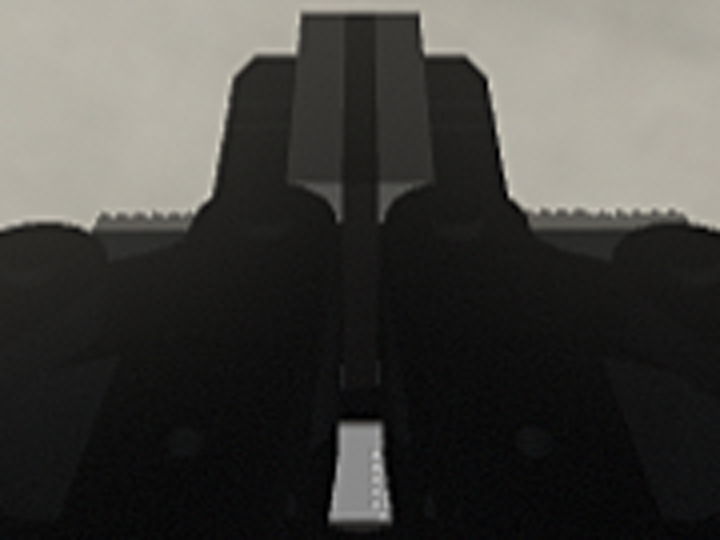

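View pics/side3.png

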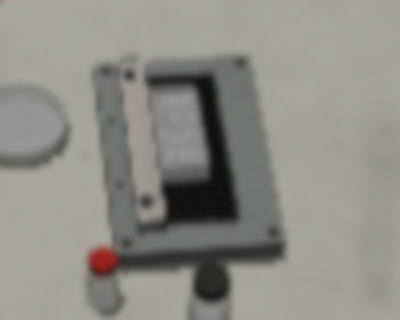

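View pics/top3.png

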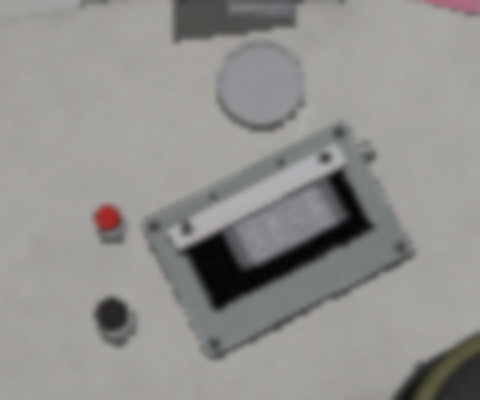

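```bash
python3 - <<'E'
from h import *
import pickle
s,r=pickle.load(open("top3.pkl","rb"))
y=np.radians(26.08); X=np.array([np.cos(y),np.sin(y)]);Y=np.array([-X[1],X[0]])
for n,u,v,z in [("chipFL",245,270,.029),("chipFR",350,217,.029),("railL",189,247,.033),("railR",345,167,.033),("heatFL",213,308,.025),("heatFR",373,229,.025)]:
    P=onz(r,((u+.5)/4+180-.5,(v+.5)/4+150-.5),z)[:2]; print(n,(P@X).round(4),(P@Y).round(4))
s,r=pickle.load(open("side3.pkl","rb"))
for n,u,v,z in [("chipFarL",211,177,.029),("chipFarR",196,84,.029),("heatF",239,220,.025),("heatFR",214,76,.025),("chipNL",160,183,.029),("railfaceL",164,222,.033),("railR",145,58,.033)]:
    P=onz(r,((u+.5)/4+210-.5,(v+.5)/4+165-.5),z)[:2]; print(n,(P@X).round(4),(P@Y).round(4))
E
```

```text
chipFL 0.6118 0.1024
chipFR 0.6112 0.0264
railL 0.6411 0.1277
railR 0.6412 0.0144
heatFL 0.5999 0.1317
heatFR 0.5979 0.0164
chipFarL 0.6118 0.1041
chipFarR 0.6114 0.0294
heatF 0.5991 0.1343
heatFR 0.5986 0.02
chipNL 0.6424 0.1059
railfaceL 0.6437 0.1379
railR 0.6412 0.0083
```

```bash
python3 - <<'E'
from rig import env
s=env.read_state(); print(s["time"],s["joint_velocities"].round(3)); print(env.sign_off())
E
```

```text
15.55 [-0.011  0.056 -0.007 -0.002 -0.002  0.001]
the job is handed in; nothing more can be done
None
```

The chip is lying valve side up on the heater, flush against the stop rail, and the job was handed in at 15.6 s. No verdict came back, so this rests on my own checks.

**What I did:** I used only the shut fingertips. They pressed the chip's near edge until its far edge met the heater step, at about 6 N. I then followed the tipping arc upward until the chip went over onto the heater. Next I slid it back about 23 mm until it met the rail, where the last force reading was about 3.5 N, before a final 0.4 mm nudge. I then pulled the fingers straight back and up.

**Last checks (top and side pictures):**
- **Against the rail:** the chip's front edge measured about 30 mm from the rail. The chip is 31 mm wide, so this is flush within the measuring error.
- **Parallel:** it lies within about 0.01 rad of the rail.
- **Lengthways:** it sits about 10 mm to the right of the stage's centre line, where the limit is 22 mm.
- **Surroundings:** both vials and the dish look unmoved. I did not check the marker again, but the arm stayed well clear of it.
- **Robot:** it was clear of everything and still settling slightly at hand-in, with joint speeds up to 0.056 rad/s.

The last wrist picture was mostly blocked by the gripper, so I did not use it for the final measurements.

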